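# Free the pawl and press a header home in the arbor press

## Task

Press the pin header on the circuit board home with the small arbor press: with a fingertip press down the thumb pad of the hold-up pawl until its nose is well clear of the ratchet wheel, where it stays, then push the long lever down past the teeth until the header sits fully home on the board, and leave lever and pawl like that. This is all pushing: do not lift the lever, and leave the loose things on the bench where they are.

Things in the scene. Friction and masses are not known exactly. Their poses are not given: they have to be found in the camera images.
- press: Small grey cast-iron arbor press fixed to the bench, base 205 x 115 mm, head top at 256 mm, square ram rising to 285 mm. Origin: centre of the base's underside. x points from its front (ram, board) to its rear (column), z up. Column and head reach to y = -30 mm; wheel, pawl and lever are on its -y flank, the shaft along y at x = 20 mm, height 200 mm.
- lever_hub (a point): Centre of the lever's hub (40 mm across), on the shaft at height 200 mm, in the upright plane in which the lever swings, 66 mm to the -y side of the press's middle.
- lever_ball (a point): Centre of the black ball, 28 mm across, on the lever's outer end, 210 mm from lever_hub. The lever is a straight round steel rod, 14 mm thick, that starts about 30 degrees above level and points forward of the press. Push from above on the outer half of the rod or on the ball.
- lever (a joint): Lever angle, rad: 0 = 30 degrees above level, grows as its end goes DOWN; starts at 0 to 0.05. Blocked at about 0.1 by the engaged pawl. Drives the ram 16 mm per rad: meets the header at about 0.63, home at about 1.03, then comes up hard (stop 1.15). Stiff, stays where left; 160 mm from the hub takes 1 to 4 N, up to about 8 N while driving the header.
- pawl_pad (a point): Point on top of the ribbed thumb pad at the rear end of the pawl, height about 262 mm while engaged. The pad is 26 mm (along the press's x) by 43 mm (along its y); this point lies 14 mm from its outer edge and over 30 mm clear of the column and head.
- pawl (a joint): Angle of the hold-up pawl, rad: 0 = nose down in the teeth of the 80 mm ratchet wheel; grows as the pad is pressed down and the nose rises; clear of the teeth above 0.2; stop at 0.42. Pivot 46 mm in front of the pad point and 30 mm lower, axis along the press's y: at the stop the pad is 21 mm lower, 8 mm further back. 2 to 5 N on the pad moves it; no spring, stays where left.
- connector (a joint): How far the black 50 x 10 x 11 mm pin header under the ram is driven into its board, m: 0 = 6 mm proud, 0.006 = fully home, flush on the board. Only the ram's punch moves it; it stays where it is.
- tray: Bystander: shallow grey divided tray with spare headers, 90 x 60 x 18 mm. Origin: on its underside, in the middle or near it.
- board: Bystander: loose circuit board with parts on it, 75 x 50 x 13 mm. Origin: on its underside, in the middle or near it.
- spool: Bystander: solder spool standing on its flange, 54 mm across, 50 mm high. Origin: on its underside, in the middle or near it.
- cleaner: Bystander: small cleaner bottle, 48 mm across, 115 mm high. Origin: on its underside, in the middle or near it.
- screwdriver: Bystander: screwdriver, 170 mm long, lying along its own x. Origin: on its underside, in the middle or near it.
- tape: Bystander: roll of tape lying flat, 76 mm across, 19 mm high. Origin: on its underside, in the middle or near it.
- caliper: Bystander: caliper lying flat, about 150 mm long along its own x. Origin: on its underside, in the middle or near it.

How it is judged:
By the outcome, as a careful person would: the job done as asked, in the order asked, and still so for the second after the job is handed in, with the robot touching nothing.
It also fails if it takes over 53 s, if anything falls off the work surface, if the arm or the gripper's body presses on something with over 40 N, if the wrist force passes 120 N, or if a joint passes its speed limit or range.

## Robot

A 6-joint arm with a two-finger parallel gripper is mounted at the origin on the work surface. World frame = base frame: x ahead of the robot, y to its left, z up, the work surface at z = 0. Lengths are in m, angles in rad, forces in N, time in s.
With the tool pointing down it reaches from about 0.35 to 0.85 m from the base axis. Payload 8.1 kg.
Tool frame: the origin (TCP) lies midway between the tips of the shut fingers; the grasp point (between the pads) lies 19 mm behind it (robot.grip_point_offset is the distance from the TCP to the grasp point, in m); z points along the fingers, y is the line along which they close (so a half turn about z gives the same grasp; the last joint's range is limited). The gripper opens to 93 mm and grips with 3 to 60 N. Pads are 15 mm wide; open, the fingers measure 128 mm over their backs; the gripper's body (75 mm by 188 mm) begins 65 mm behind the grasp point.
Start: joints at [-1.333, 0.13, 1.488, -0, 1.523, -0.085], TCP at [0.19, -0.569, 0.191] pointing down, gripper open.
Joint ranges: [-2.96, 2.96], [-0.89, 2.26], [0.02, 2.5], [-1.34, 4.48], [0, 2.73], [-2.66, 2.66]. Speed limits (rad/s): [2.39, 2.39, 2.79, 3.14, 3.14, 3.14].

## Interface

Orientations are given as a rotation vector (axis times angle).
In Python, from plant import robot, read_camera, job gives the robot as it stands.
- The arm moves only by the shell command python3 -m inch 'ROWS' [FORCE]. ROWS is JSON, one flat list of numbers, 5 for each row, row after row: the shift along the world's x, y, z in mm, then the turn about the world's z in degrees, then the opening in per cent of the stroke, from 0 (shut) to 100 (fully open). In form: [dx, dy, dz, yaw, hand, dx, dy, dz, yaw, hand, ...]. A call has 1 to 10 rows; each row is the pose to reach, as a shift and turn from the pose commanded when the call began; what a row does not reach only later rows make up. A row lasts 1/12 s, in which the tool goes at most 41.7 mm and 7.16 degrees, less where a joint would pass 70% of its speed; a pose out of reach is approached as far as the arm can. A call with a gripper value outside its range is refused whole. The fingers move at their own pace and stop on an object; FORCE is the grip in N (left out, the last holds). Time passes only in rows, so rows that repeat a pose let the fingers close. It gives the time, the measured TCP pose, the force, the opening and the grip force at its end, in the units of the state.
- robot.read_state(): the state, without advancing time (a new reading comes with each control period).
- read_camera(name): name is "side" or "top" or "wrist"; returns a dict with "image" (384x512x3 uint8, blue, green, red), "K" (3x3 intrinsics, pixels), "extrinsics" (4x4, takes a point from world to camera coordinates); the wrist camera has in their place "mount" (4x4, takes a point from camera to tool coordinates, whose origin is the TCP and whose axes are the flange's). Camera axes: x right, y down, z forward; pixel columns grow to the right and rows downward; lengths in m; the calibration is good to about 2 mm. A picture is of the moment at which its call begins: read the wrist's pose just before it. There is no depth.
- job.close_job(): hands the job in; it is judged then, once.
The state is a dict: "t": time; "q": joint angles; "dq": joint speeds; "joint_torque": joint torques, N m; "tool_pos": TCP position; "orientation": TCP orientation; "force": force on the tool from outside, world axes, zero at the start; "wrist_torque": the same for the moment, N m; "opening": finger opening in m; "gripper_force": force on a finger pad.
Only numpy, scipy, OpenCV 4.12 (cv2) and the standard library are available. Lean on these libraries where they do the work, as an engineer would, in place of code of your own. Each camera call takes 0.05 s, during which the arm holds its last target. There are 200 camera calls.

## Working session

There is one attempt and no reset: what is moved stays moved. The work goes in short steps, Python scripts to look and compute and a shell command to move; the robot and the scene stay as the last step left them, time stands still between calls to the robot, and variables do not carry over. Pictures are saved under pics/ and viewed, at most 10 in all, crops included, and the job is handed in when it is done.

```bash
mkdir -p pics; cat > h.py <<'E'
import numpy as np, cv2
from plant import robot, read_camera, job
def snap(n,f):
    c=read_camera(n); cv2.imwrite(f'pics/{f}.png',c['image']); np.savez(f'{f}.npz',K=c['K'],E=c['extrinsics']) if 'extrinsics' in c else None; return c
def P(f):
    d=np.load(f'{f}.npz'); return d['K']@d['E'][:3]
def proj(f,X):
    p=P(f)@np.r_[X,1]; return p[:2]/p[2]
def onz(f,uv,z):
    M=P(f); A=np.c_[M[:,:2],-np.r_[uv,1]]; s=np.linalg.solve(A,-(M[:,2]*z+M[:,3])); return np.r_[s[:2],z]
def tri(f,u,g,v):
    X=cv2.triangulatePoints(P(f),P(g),np.float64(u),np.float64(v)); return (X[:3]/X[3]).ravel()
E
python3 - <<'E'
from h import *
a=snap('side','s0')['image'];b=snap('top','t0')['image']
for f in ('s0','t0'):
    E=np.load(f+'.npz')['E'];print(f,(-E[:3,:3].T@E[:3,3]).round(3),E[2,:3].round(2))
s=robot.read_state();print(s['t'],s['opening'],s['orientation'])
E
```

```text
s0 [0.506 0.921 0.838] [ 0.04 -0.79 -0.61]
t0 [0.473 0.059 1.236] [ 0.09  0.03 -1.  ]
0.1 0.09319066690415763 [-3.09908983e+00 -5.04659624e-01  2.25131329e-04]
```

View pics/s0.png

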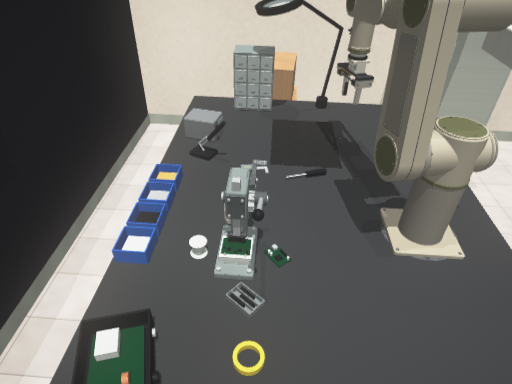

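View pics/t0.png

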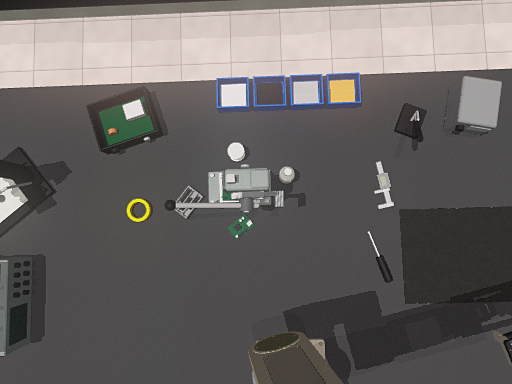

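```bash
python3 - <<'E'
from h import *
t=cv2.imread('pics/t0.png')[140:240,160:310];cv2.imwrite('pics/tc.png',cv2.resize(t,None,fx=5,fy=5,interpolation=2))
t=cv2.imread('pics/s0.png')[150:280,200:300];cv2.imwrite('pics/sc.png',cv2.resize(t,None,fx=4.6,fy=4.6,interpolation=2))
E
```

```text
(no output)
```

View pics/tc.png

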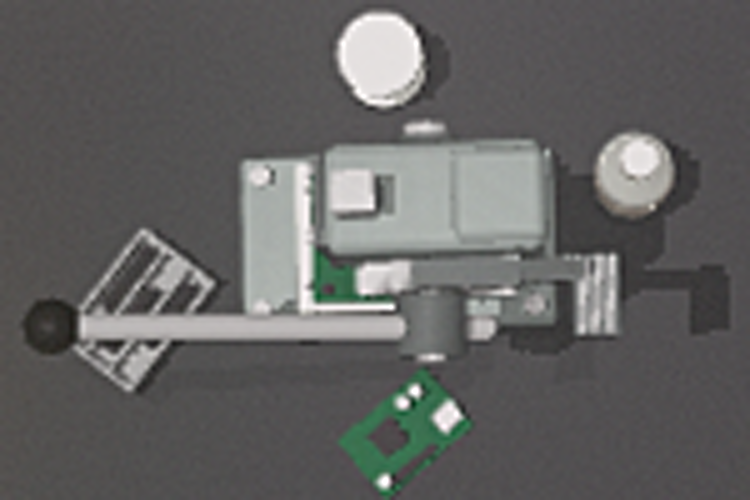

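View pics/sc.png

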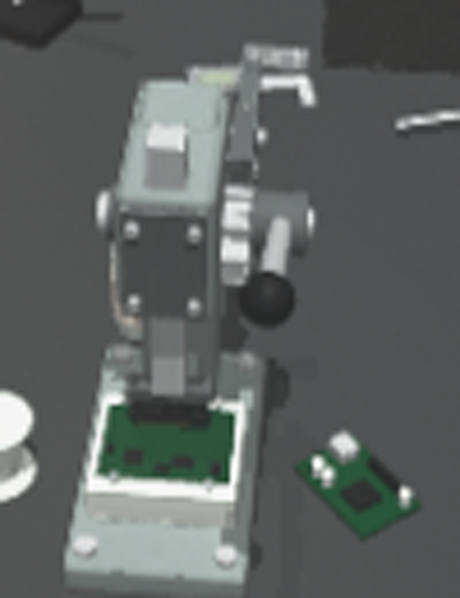

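```bash
python3 - <<'E'
from h import *
o=lambda x,y:np.array([160+x/5,140+y/5])
print('pad',onz('t0',o(598,308),.262),'padends',onz('t0',o(598,253),.262),onz('t0',o(598,335),.262))
print('ball',tri('t0',o(51,327),'s0',np.array([200+267/4.6,150+298/4.6])))
print('hub',onz('t0',o(434,324),.21))
print('ramtop',onz('t0',o(352,192),.285),'cleaner top',onz('t0',o(636,160),.115))
for p in [(327,150),(548,145),(328,248),(545,252)]: print(onz('t0',o(*p),.256))
print('pad side proj check',proj('s0',onz('t0',o(598,308),.262)),'expected',200+278/4.6,150+55/4.6)
s=robot.read_state();print(s['t'],s['tool_pos'],s['q'])
R=cv2.Rodrigues(np.array(s['orientation']))[0];print(R.round(2))
E
```

```text
pad [0.52832719 0.02417885 0.262     ] padends [0.55691677 0.02322066 0.262     ] [0.514344   0.02464751 0.262     ]
ball [0.52592737 0.30084241 0.29623974]
hub [0.52517149 0.11210087 0.21      ]
ramtop [0.59003231 0.14838421 0.285     ] cleaner top [ 0.62481004 -0.00687997  0.115     ]
[0.61629805 0.16380737 0.256     ]
[0.61518406 0.04731815 0.256     ]
[0.56440345 0.16438614 0.256     ]
[0.55880481 0.05065006 0.256     ]
pad side proj check [262.83369212 161.37522864] expected 260.4347826086956 161.95652173913044
0.1 [ 0.19022859 -0.56844047  0.18959528] [-1.33337014e+00  1.31077423e-01  1.48917408e+00 -1.52945423e-05
  1.52302914e+00 -8.54217571e-02]
[[ 0.95  0.32 -0.  ]
 [ 0.32 -0.95  0.  ]
 [ 0.   -0.   -1.  ]]
```

Pad found at about (0.527, 0.024, 0.262), with the ball at (0.526, 0.301, 0.296). The press x axis points along world −y. Next I shut the fingers, turn them so the body lies along x, and approach over the pad.

```bash
python3 -m inch '[50,60,80,7,0,80,120,130,14,0,110,180,150,21,0,150,280,160,36,0,150,280,160,43,0,150,280,160,50,0,150,280,160,57,0,150,280,160,64,0,150,280,160,71.5,0,150,280,160,71.5,0]' 20; python3 -m inch '[184,313,-20,0,0,184,313,-20,0,0,184,313,-20,0,0,184,313,-20,0,0,184,313,-20,0,0,184,313,-20,0,0,184,313,-20,0,0,184,313,-20,0,0,184,313,-20,0,0,184,313,-20,0,0]'
python3 -c "
from h import *
print(robot.read_state()['tool_pos'],robot.read_state()['orientation'],robot.read_state()['force']); snap('side','s1')
t=cv2.imread('pics/s1.png')[120:240,200:320];cv2.imwrite('pics/s1c.png',cv2.resize(t,None,fx=5,fy=5,interpolation=2))"
```

```text
t: 0.93
tool_pos: [0.3427, -0.2856, 0.3536]
orientation: [2.214, 2.223, 0.002]
force: [-0.2, -0.1, -0.3]
opening: 0.0311
gripper_force: 0.0
t: 1.77
tool_pos: [0.5254, 0.0289, 0.3286]
orientation: [-2.221, -2.218, 0.0]
force: [0.8, -0.3, 0.2]
opening: 0.0005
gripper_force: 0.0
[0.52536113 0.02890175 0.32860057] [-2.22100811e+00 -2.21753206e+00  4.49644661e-04] [ 0.80510314 -0.33669019  0.16046578]
```

View pics/s1c.png

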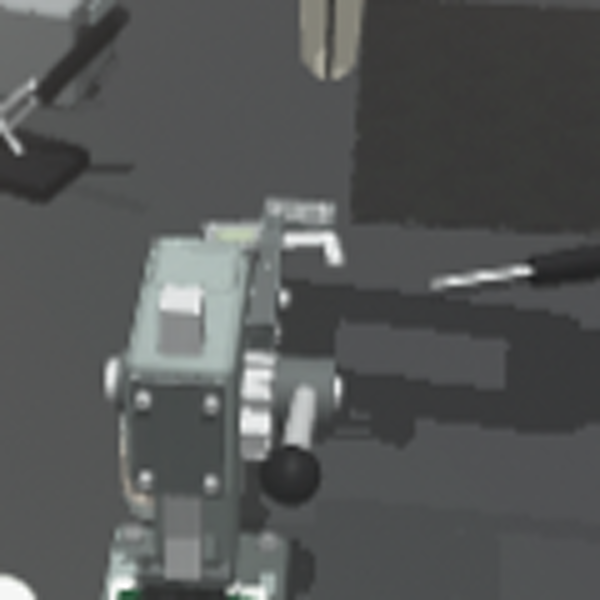

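```bash
python3 -c "
from h import *
print(proj('s1',[.5254,.0289,.3286]),'seen',266.2,135.6)
for x in (.514,.557): print(proj('s1',[x,.024,.262]))
print('pad edges seen',200+268/5,200+335/5,120+210/5)
# top of pad at v=162 row: x if y=.024,z=.262
"
```

```text
[264.68449076 142.24237042] seen 266.2 135.6
[267.74157536 161.61498731]
[253.03810629 160.79699401]
pad edges seen 253.6 267.0 162.0
```

```bash
python3 -m inch '[1,0,-25,0,0,1,0,-50,0,0,1,0,-58,0,0,1,0,-58,0,0,1,0,-58,0,0]'
python3 -c "
from h import *
print(robot.read_state()['tool_pos']); snap('side','s2');snap('top','t2');p=robot.read_state()['tool_pos']
print(p,proj('s2',p),proj('t2',p))
t=cv2.imread('pics/s2.png')[120:220,220:300];t2=cv2.imread('pics/t2.png')[160:260,230:310];cv2.imwrite('pics/s2c.png',cv2.resize(np.hstack([t,t2]),None,fx=5,fy=5,interpolation=2))"
```

```text
t: 2.23
tool_pos: [0.5249, 0.0233, 0.2729]
orientation: [-2.229, -2.213, 0.001]
force: [-0.8, -1.6, 0.0]
opening: 0.0005
gripper_force: 0.0
[0.52493012 0.02329045 0.27291727]
[0.52594208 0.02342592 0.27446487] [263.8283288  157.65138794] [280.09349301 202.24254348]
```

View pics/s2c.png

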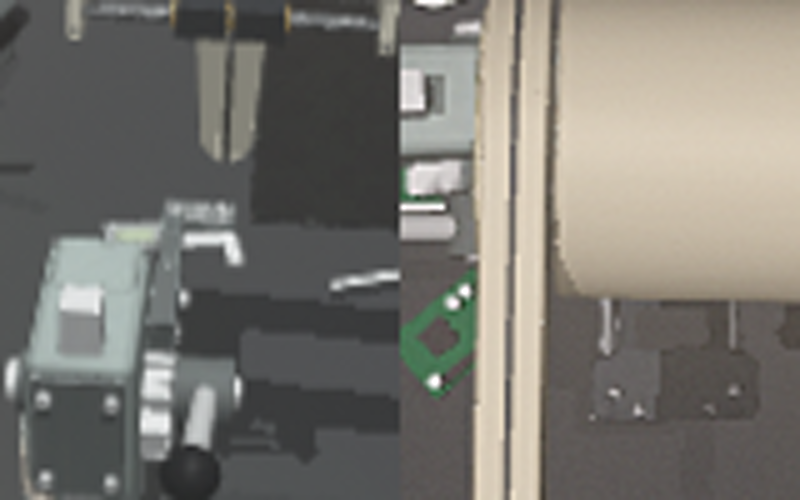

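```bash
python3 -m inch '[1,0,-6,0,0,1,0,-10,0,0,1,0,-10,0,0]'; python3 -m inch '[0,0,-4,0,0,0,0,-6,0,0,0,0,-6,0,0]';  python3 -c "
from h import *
s=robot.read_state()['tool_pos']; c=snap('wrist','w'); print(c['mount'].round(3),c['K'].round(1),s)"
```

```text
t: 2.58
tool_pos: [0.5262, 0.0239, 0.2619]
orientation: [-2.228, -2.214, 0.001]
force: [0.3, -0.2, -0.5]
opening: 0.0004
gripper_force: 0.0
t: 2.83
tool_pos: [0.526, 0.024, 0.2558]
orientation: [-2.228, -2.214, 0.001]
force: [-0.1, 0.1, -0.3]
opening: 0.0005
gripper_force: 0.0
[[-0.001 -0.957 -0.29   0.082]
 [ 1.    -0.001 -0.     0.   ]
 [-0.    -0.29   0.957 -0.194]
 [ 0.     0.     0.     1.   ]] [[277.3   0.  262.6]
 [  0.  277.3 192.7]
 [  0.    0.    1. ]] [0.52604221 0.02404299 0.25581618]
```

View pics/w.png

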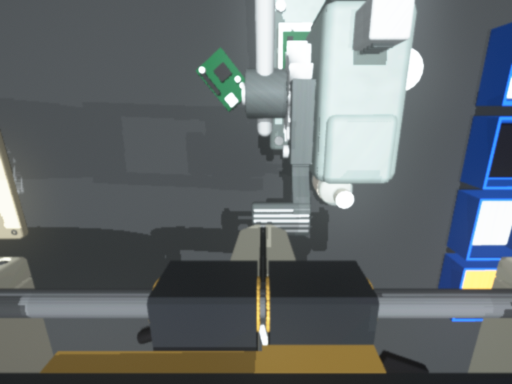

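```bash
python3 - <<'E'
from h import *
s=robot.read_state();p=np.array(s['tool_pos']);R=cv2.Rodrigues(np.array(s['orientation']))[0]
M=np.array([[-.001,-.957,-.29,.082],[1,-.001,0,0],[0,-.29,.957,-.194],[0,0,0,1]]);K=np.array([[277.3,0,262.6],[0,277.3,192.7],[0,0,1]])
c=np.linalg.inv(M)@[0,0,0,1];print('tcp px',(K@c[:3]/c[2]))
C=p+R@M[:3,3]
for px in [(252,203),(308,203),(310,232),(254,232)]:
    d=R@M[:3,:3]@np.linalg.solve(K,np.r_[px,1]); print(px,(C+d*(.262-C[2])/d[2]).round(4))
E
```

```text
tcp px [262.62941174 222.11174235   1.        ]
(252, 203) [0.5186 0.0414 0.262 ]
(308, 203) [0.5587 0.0411 0.262 ]
(310, 232) [0.5611 0.0184 0.262 ]
(254, 232) [0.5197 0.0187 0.262 ]
```

```bash
python3 -m inch '[5,5,0,0,0,5,5,-3,0,0,5,5,-5,0,0,5,5,-5,0,0]'; python3 -m inch '[0,0,-3,0,0,0,0,-5,0,0,0,0,-5,0,0]';python3 -m inch '[0,0,-3,0,0,0,0,-5,0,0,0,0,-5,0,0]'
```

```text
t: 3.22
tool_pos: [0.5311, 0.0292, 0.2508]
orientation: [-2.228, -2.214, 0.001]
force: [-0.5, -0.3, -0.8]
opening: 0.0007
gripper_force: 0.0
t: 3.47
tool_pos: [0.531, 0.029, 0.2459]
orientation: [-2.228, -2.214, 0.001]
force: [0.5, -0.3, -0.1]
opening: 0.0007
gripper_force: 0.0
t: 3.72
tool_pos: [0.5311, 0.029, 0.2409]
orientation: [-2.228, -2.214, 0.001]
force: [0.2, -0.3, -0.5]
opening: 0.0005
gripper_force: 0.0
```

```bash
python3 -m inch '[0,0,-3,0,0,0,0,-3,0,0]'; python3 -m inch '[0,0,-3,0,0,0,0,-3,0,0]'; python3 -c "
from h import *
p=robot.read_state()['tool_pos'];snap('side','s3');snap('wrist','w3');print(proj('s3',p))
t=cv2.imread('pics/s3.png')[130:210,220:300];t2=cv2.imread('pics/w3.png')[150:250,210:330];cv2.imwrite('pics/s3c.png',np.hstack([cv2.resize(t,(400,400),interpolation=2),cv2.resize(t2,(400,400),interpolation=2)]))"
```

```text
t: 3.88
tool_pos: [0.5312, 0.029, 0.238]
orientation: [-2.228, -2.214, 0.001]
force: [-0.1, -0.5, 0.2]
opening: 0.0005
gripper_force: 0.0
t: 4.05
tool_pos: [0.5311, 0.029, 0.2349]
orientation: [-2.228, -2.214, 0.001]
force: [-0.4, -0.2, -0.0]
opening: 0.0008
gripper_force: 0.0
[261.4667023  169.94433104]
```

View pics/s3c.png

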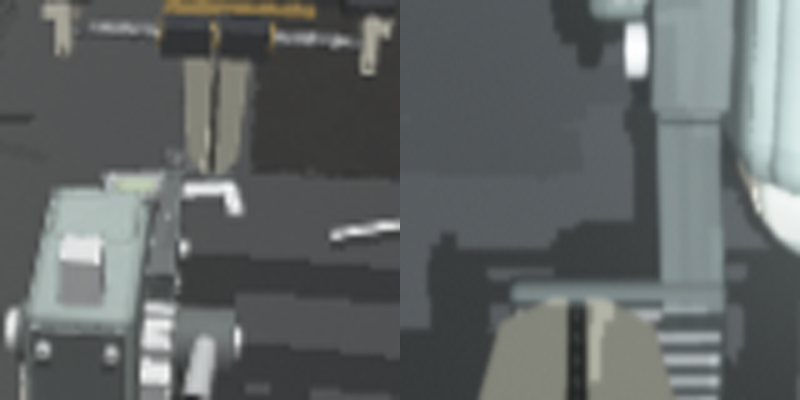

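```bash
for i in 1 2 3; do python3 -m inch '[0,0,-2,0,0,0,0,-3,0,0]' | egrep 'tool|force: \['; done
```

```text
tool_pos: [0.5316, 0.0284, 0.233]
force: [0.2, -4.7, 5.6]
tool_pos: [0.5319, 0.0281, 0.2303]
force: [-0.0, -7.3, 7.7]
tool_pos: [0.5319, 0.0284, 0.2271]
force: [-0.1, -3.2, 3.5]
```

```bash
for i in 1 2 3 ; do python3 -m inch '[0,-0.5,-1.5,0,0,0,-1.2,-3,0,0,0,-1.2,-3,0,0]' | egrep 'tool|force: \['; done
```

```text
tool_pos: [0.5313, 0.0279, 0.223]
force: [1.3, -1.2, 1.4]
tool_pos: [0.5311, 0.0267, 0.2199]
force: [0.3, -0.6, 1.4]
tool_pos: [0.5313, 0.0258, 0.2176]
force: [-1.6, 0.6, 4.7]
```

```bash
for i in 1 2 3; do python3 -m inch '[0,-0.5,-1,0,0,0,-1,-2,0,0,0,-1,-2,0,0]' | egrep 'tool|force: \['; done
```

```text
tool_pos: [0.5316, 0.0256, 0.2172]
force: [-4.4, 3.4, 11.4]
tool_pos: [0.5318, 0.0255, 0.2168]
force: [-8.8, 7.7, 21.0]
tool_pos: [0.532, 0.0254, 0.2166]
force: [-12.6, 10.2, 30.1]
```

Pawl is on its stop. I lift straight off and move above the lever.

```bash
python3 -m inch '[0,0,3,0,0,0,0,20,0,0,0,0,60,0,0,0,0,90,0,0,-1,60,100,0,0,-1,100,100,0,0,-1,141,100,0,0,-2,182,100,0,0,-2,223,100,0,0,-2,243,100,0,0]'; python3 -m inch '[0,0,0,0,0,0,0,0,0,0]'
python3 -c "
from h import *
snap('side','s4');snap('wrist','w4')
t=cv2.imread('pics/s4.png')[130:250,200:320];t2=cv2.imread('pics/w4.png');cv2.imwrite('pics/s4c.png',np.hstack([cv2.resize(t,(384,384),interpolation=2),t2[:,100:500]]))"
```

```text
t: 6.98
tool_pos: [0.5284, 0.2682, 0.3109]
orientation: [-2.227, -2.215, 0.001]
force: [0.5, -0.9, -0.4]
opening: 0.0004
gripper_force: 0.0
t: 7.15
tool_pos: [0.5284, 0.2674, 0.3103]
orientation: [-2.224, -2.218, 0.003]
force: [0.5, 0.3, -1.2]
opening: 0.0006
gripper_force: 0.0
```

View pics/s4c.png

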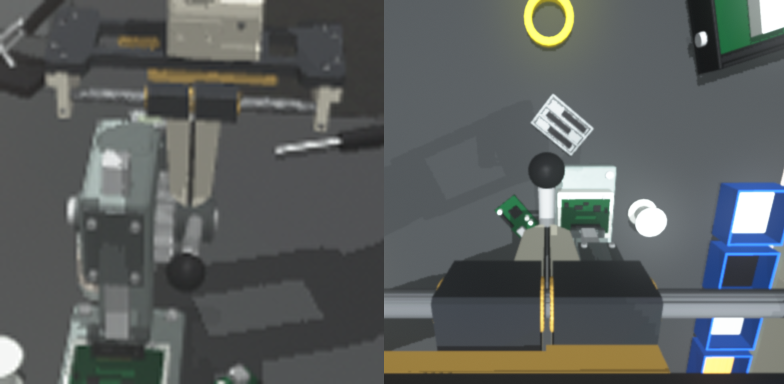

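```bash
python3 -m inch '[0,0,-20,0,0,0,0,-38,0,0,0,0,-38,0,0]'| egrep 'tool|force: \['; for i in 1 2 3 4; do python3 -m inch '[0,0,-3,0,0,0,0,-6,0,0,0,0,-8,0,0]' | egrep 'tool|force: \['; done
```

```text
tool_pos: [0.5281, 0.2632, 0.2694]
force: [-0.5, -1.0, -0.6]
tool_pos: [0.53, 0.2649, 0.2666]
force: [-0.0, 0.2, -0.3]
tool_pos: [0.5297, 0.2657, 0.2582]
force: [0.7, 1.4, 3.3]
tool_pos: [0.5293, 0.2656, 0.2493]
force: [-0.2, 1.0, 2.4]
tool_pos: [0.5293, 0.2654, 0.241]
force: [-0.1, 0.7, 2.1]
```

```bash
for i in 1 2 3 4 5 6 7; do python3 -m inch '[0,0,-5,0,0,0,0,-10,0,0,0,0,-15,0,0]' | egrep 'tool|force: \[|^t'; done
```

```text
t: 8.75
tool_pos: [0.5294, 0.2655, 0.226]
force: [-0.9, 1.5, 3.4]
t: 9.0
tool_pos: [0.5293, 0.2654, 0.2109]
force: [-0.2, 1.4, 3.9]
t: 9.25
tool_pos: [0.5293, 0.2655, 0.196]
force: [0.2, 2.6, 2.9]
t: 9.5
tool_pos: [0.5294, 0.2655, 0.1811]
force: [0.2, 2.1, 3.4]
t: 9.75
tool_pos: [0.5294, 0.2654, 0.1661]
force: [0.9, 2.1, 2.9]
t: 10.0
tool_pos: [0.5295, 0.2645, 0.1515]
force: [-1.7, -3.3, 7.4]
t: 10.25
tool_pos: [0.5298, 0.2642, 0.1367]
force: [-0.5, -3.6, 6.3]
```

```bash
for i in 1 2 3; do python3 -m inch '[0,0,-4,0,0,0,0,-8,0,0,0,0,-10,0,0]' | egrep 'tool|force: \['; done;  python3 -m inch '[0,0,-3,0,0,0,0,-6,0,0]' | egrep 'tool|force: \['
```

```text
tool_pos: [0.5297, 0.2643, 0.1263]
force: [-1.0, -2.3, 7.1]
tool_pos: [0.5299, 0.2645, 0.1165]
force: [-0.7, -1.3, 8.2]
tool_pos: [0.5299, 0.2646, 0.1065]
force: [-0.7, -3.3, 6.6]
tool_pos: [0.5301, 0.2648, 0.1013]
force: [-1.0, -1.8, 11.7]
```

```bash
for i in 1 2 3 4 5; do python3 -m inch '[0,0,-1.5,0,0,0,0,-3,0,0,0,0,-3,0,0]' | egrep 'tool|force: \['; done
```

```text
tool_pos: [0.5304, 0.265, 0.0988]
force: [-0.7, -1.0, 10.8]
tool_pos: [0.5307, 0.265, 0.0964]
force: [-2.0, -1.6, 13.8]
tool_pos: [0.5312, 0.2656, 0.0939]
force: [-0.8, 0.2, 13.8]
tool_pos: [0.5316, 0.2658, 0.0914]
force: [-1.4, 0.1, 16.6]
tool_pos: [0.5321, 0.2661, 0.089]
force: [-0.6, 1.2, 17.6]
```

```bash
for i in 1 2 3; do python3 -m inch '[0,0,-1.5,0,0,0,0,-3,0,0,0,0,-3,0,0]' | egrep 'tool|force: \['; done
python3 -c "
from h import *
print(robot.read_state()['tool_pos']);snap('side','s5');snap('wrist','w5')
t=cv2.imread('pics/s5.png')[150:280,200:300];t2=cv2.imread('pics/w5.png');cv2.imwrite('pics/s5c.png',np.hstack([cv2.resize(t,(400,520),interpolation=2),cv2.resize(t2[50:310,150:350],(400,520))]))"
```

```text
tool_pos: [0.5326, 0.2664, 0.0864]
force: [0.9, 3.2, 18.2]
tool_pos: [0.5329, 0.2659, 0.0842]
force: [-0.9, -1.3, 25.1]
tool_pos: [0.5338, 0.2665, 0.0818]
force: [-0.4, -0.0, 25.1]
[0.53375675 0.26647395 0.08179204]
```

View pics/s5c.png

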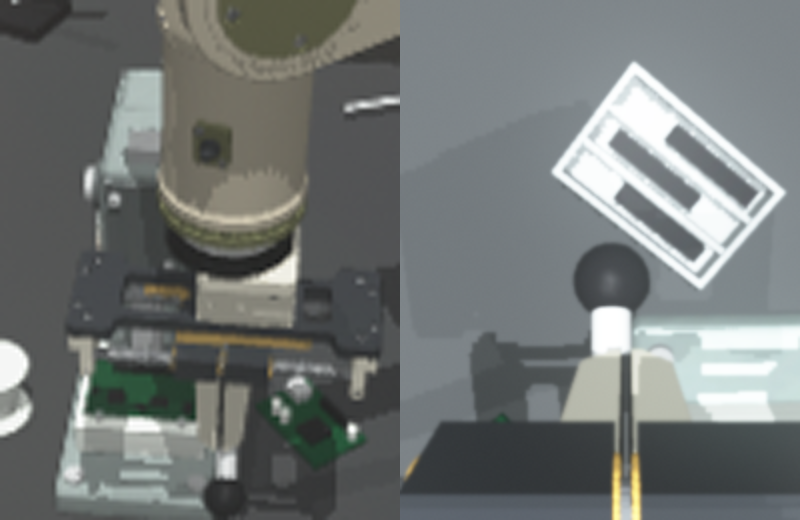

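```bash
python3 - <<'E'
from h import *
s=robot.read_state();print(s['opening'],s['force'])
p=np.array(s['tool_pos']);R=cv2.Rodrigues(np.array(s['orientation']))[0]
M=np.array([[-.001,-.957,-.29,.082],[1,-.001,0,0],[0,-.29,.957,-.194],[0,0,0,1]]);K=np.array([[277.3,0,262.6],[0,277.3,192.7],[0,0,1]])
T=np.eye(4);T[:3,:3]=R;T[:3,3]=p;Pw=K@np.linalg.inv(T@M)[:3]
u=np.array([256,274.2])
X=cv2.triangulatePoints(P('s5'),Pw,u,np.array([255.5,189.]));print(X[:3].T/X[3])
for th in (.9,1.03,1.1,1.15):
    a=np.pi/6-th;print(th,proj('s5',[.526,.117+.21*np.cos(a),.2+.21*np.sin(a)]))
print('start check',[ (t,proj('s0',[.526,.117+.21*np.cos(np.pi/6-t),.2+.21*np.sin(np.pi/6-t)])) for t in (0,.05)],'seen 258,214.8')
E
```

```text
0.0006789995534437607 [ 0.39561953  1.12024812 23.39955481]
[[0.52733695 0.29217528 0.08085691]]
0.9 [256.12283379 269.62779069]
1.03 [256.16058071 272.44400559]
1.1 [256.21821383 273.34226392]
1.15 [256.27434898 273.72772976]
start check [(0, array([258.61049653, 211.31041483])), (0.05, array([258.35756258, 215.86833015]))] seen 258,214.8
```

```bash
python3 -m inch '[0,0,3,0,0,0,0,8,0,0,0,0,14,0,0,0,0,40,0,0,0,0,80,0,0,0,0,120,0,0,0,0,160,0,0,0,0,200,0,0,0,0,230,0,0,0,0,230,0,0]' | egrep '^t|tool|force: \['; python3 -m inch '[-40,20,10,0,0,-80,40,20,0,0,-100,50,20,0,0,-100,50,20,0,0,-100,50,20,0,0]'| egrep '^t|tool|force: \['
python3 - <<'E'
from h import *
snap('side','s6')
from numpy import *
for f in ('s0','s6'):
    im=cv2.imread(f'pics/{f}.png'); g=cv2.cvtColor(im,6)
    r=g[155:172,252:270]; print(f,'pad-rib row brightness',r.mean(1).round().astype(int))
    m=(g[190:310,235:285]<35); 
    n,l,st,c=cv2.connectedComponentsWithStats(m.astype('uint8')); 
    print([(int(st[i,4]),(c[i]+[235,190]).round(1)) for i in range(1,n) if st[i,4]>25])
for th in (0,.42):
    c,s=cos(th),sin(th); y=.028+.046-(46*c+30*s)/1000; z=.232+(30*c-46*s)/1000; print(th,proj('s6',[.53,y,z]))
E
```

```text
t: 14.1
tool_pos: [0.5319, 0.2658, 0.3146]
force: [0.7, 0.3, 0.5]
t: 14.52
tool_pos: [0.4285, 0.3157, 0.3262]
force: [-0.1, 0.7, -0.3]
s0 pad-rib row brightness [ 81  81  81  81  89 121 148 144 134 119 101 134 177 170 131 116 113]
[]
s6 pad-rib row brightness [ 81  79  77  72  69  70  86 108 113 114 127 153 152 123 113 114 113]
[]
0 [262.19552177 162.05281142]
0.42 [262.07418334 166.62268321]
```

```bash
python3 -c "
from plant import job
print(job.close_job())"
```

```text
the job is handed in; nothing more can be done
None
```

I pressed the pawl down to its stop, and it stayed there. I then pushed the lever to about 1.13 rad, past the 1.03 rad home point, which should seat the header; I didn't see the header itself. The arm was clear when I handed in at about 15 s, and no verdict came back.

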